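Close a control box: start screw-knob, align quarter-turn, hold cover shut

ROBOT

A 6-joint arm with a two-finger parallel gripper is mounted at the origin on the work surface. World frame = base frame: x ahead of the robot, y to its left, z up, the work surface at z = 0. Lengths are in m, angles in rad, forces in N, time in s.
With the tool pointing down it reaches from about 0.35 to 0.85 m from the base axis. Payload 8.1 kg.
Tool frame: the origin (TCP) lies at the centre of the arm's flange, where the gripper is bolted on; the fingertips stand 186 mm ahead of it and the grasp point (between the pads) lies 167 mm ahead of it; z points along the fingers, y is the line along which they close (so a half turn about z gives the same grasp; the last joint's range is limited). The gripper opens to 93 mm and grips with 3 to 60 N. Pads are 15 mm wide; open, the fingers measure 128 mm over their backs; the gripper's body (75 mm by 188 mm) begins 65 mm behind the grasp point.
Start: joints at [-1.201, 0.13, 1.488, -0, 1.523, -0.085], TCP at [0.264, -0.539, 0.405] pointing down, gripper open.
Joint ranges: [-2.96, 2.96], [-0.89, 2.26], [0.02, 2.5], [-1.34, 4.48], [0, 2.73], [-2.66, 2.66]. Speed limits (rad/s): [2.39, 2.39, 2.79, 3.14, 3.14, 3.14].

INTERFACE

Orientations are given as a rotation vector (axis times angle).
In Python, from plant import read_state, read_camera, camera_params, robot gives the robot as it stands.
- The arm moves only by the tool carry_out, never from a script. Its argument "targets" is a list of rows, each an object of numbers: "hand": the opening in per cent of the stroke, from 0 (shut) to 100 (fully open); "x", "y", "z": the shift along the tool's x, y, z in m; "ax", "ay", "az": the turn, a rotation vector about the tool's x, y, z in rad. In form: [{"hand": .., "x": .., "y": .., "z": .., "ax": .., "ay": .., "az": ..}, ...]. A call has 1 to 8 rows; each row is the pose to reach, as a shift and turn from the pose commanded when the call began, along the tool's axes at that moment; what a row does not reach only later rows make up. A row lasts 1/8 s, in which the tool goes at most 62.5 mm and 10.7 degrees, less where a joint would pass 70% of its speed; a pose out of reach is approached as far as the arm can. A call with a gripper value outside its range is refused whole. The fingers move at their own pace and stop on an object; "newtons" is the grip in N (left out, the last holds). Time passes only in rows, so rows that repeat a pose let the fingers close. It gives the time, the measured TCP pose, the force, the opening and the grip force at its end, in the units of the state.
- read_state(): the state, without advancing time (a new reading comes with each control period).
- read_camera(name): name is "side" or "top" or "wrist"; returns (picture, depth): 480x640x3 uint8, blue, green, red; 480x640 float32, m along the optical axis (not along the pixel's ray), 0 where there is no reading.
- camera_params(name): a dict with "fx", "fy", "cx", "cy" (pixels), "position" and "rotation" of the camera in the world. Camera axes: x right, y up, looking along -z (the intrinsics and any distortion apply to the point x, -y, -z); pixel columns grow to the right and rows downward; lengths in m; the calibration is good to about 2 mm. A picture is of the moment at which its call begins: read the wrist's pose just before it. camera_params takes no time and is no camera call; for the wrist camera it gives the pose at the moment of the call.
- robot.close_job(): hands the job in; it is judged then, once.
The state is a dict: "t": time; "q": joint angles; "dq": joint speeds; "joint_torque": joint torques, N m; "tool_pos": TCP position; "orientation": TCP orientation; "force": force on the tool from outside, world axes, zero at the start; "wrist_torque": the same for the moment, N m; "opening": finger opening in m; "gripper_force": force on a finger pad.
Only numpy, scipy, OpenCV 4.12 (cv2) and the standard library are available. Lean on these libraries where they do the work, as an engineer would, in place of code of your own. Each camera call takes 0.05 s, during which the arm holds its last target. There are 200 camera calls.

TASK

Close up the grey control box on the welding table. First start the round captive screw-knob on the fixed strip of its cover: push it right down, turn it clockwise until it stops (about a quarter turn) and let go, so that it catches and stays down; then turn the wing of the quarter-turn fastener on the raised cover panel until the slot in the wing lines up with the two index ribs beside it. Last, press the free edge of the panel down until it lies flush on the box and finish holding it pressed there, without letting go, and leave the washer, hammer, brush, can and stud lying or standing where they are.

Things in the scene. Friction and masses are not known exactly. Their poses are not given: they have to be found in the camera images.
- case: grey sheet-metal control box, 220 x 360 mm and 104 mm high to the top of its cover, fixed to the table; origin under its centre, z up. Its long side is its y axis. The cover's part at -y is a fixed steel strip (y from -180 to -62 mm) and carries the round screw-knob at x 0, y -125 mm. The rest of the cover (y from -56 to +179 mm) is the hinged panel, which carries the winged fastener at x +35, y +102 mm and a square rubber pad at x -60, y +142 mm
- screw_grip (a point): point on the screw-knob's axis, at the height to grip: 33 mm above the cover strip, 13 mm below the knob's top. Round black knob, 33 mm across, its head 30 mm high (from 16 to 46 mm above the strip), on a thin stem; axis vertical. The point goes down with the knob
- screw_push (a joint): how far the screw-knob is pushed down, 0 (sprung fully up) to 0.009 m (right down). A spring pushes it up with 3 N when up, 9 N when right down. It must be more than about 7 mm down to be turned; once turned, it catches and, let go, stays about 6 mm down
- screw_turn (a joint): turn of the screw-knob in rad, clockwise seen from above positive, from 0 to a stop at 1.4; starts between 0 and 0.2. It is blocked at about 0.3 unless the knob is pushed down; it has caught beyond about 0.8
- panel (a joint): opening of the cover panel in rad: 0 = flush on the box (the stop), 0.09 = as far open as it goes, the free edge about 20 mm up. It hinges on a line along the box's x axis at y -58 mm, 90 mm above the box's underside, and a spring gasket holds it open; pressing it down at the rubber pad takes about 3 N at first and 10 N when flush. It goes flush only when the fastener is aligned (otherwise it stops at about 0.055)
- press_pad (a point): centre of the top of the rubber pad, 40 x 40 mm, 3 mm thick, on the panel near its free edge: a good place to press with closed fingers. When the panel is flush this point is 107 mm above the table
- wing_grip (a point): point on the fastener's axis at the height to grip: 30 mm above the panel, 12 mm below the wing's top. The wing is a black upright blade 42 mm long, 12 mm thick, 28 mm high (from 14 to 42 mm above the panel) with a slot line along its top; the point's x axis runs along the blade, its z axis along the turning axis, square to the panel
- fastener (a joint): turn of the quarter-turn fastener in rad, anticlockwise seen from above positive, from -0.4 to 1.55: 0 = aligned (blade along the box's x axis, in line with the two index ribs on the panel, 14 mm long, either side of it); it may be off by up to about 0.15 and still enter. Stiff: it stays where it is left; it starts between 0.7 and 1.35
- washer: steel washer, 30 mm across, 6 mm thick, lying on the fixed cover strip of the box beside the screw-knob; origin under its centre. Not to be moved
- chip_hammer: hammer with a wooden handle, 240 mm long, lying on the table left of the box; origin at its middle, x along the handle. Not to be moved
- wire_brush: brush with a wooden handle, 240 mm long, lying on the table right of the box; origin at its middle, x along the handle. Not to be moved
- spray_can: aluminium can, 60 mm across, 170 mm high, standing left of the box; origin under its centre. Not to be moved
- stud: headed steel stud, 60 mm high, standing right of the box; origin under its centre. Not to be moved

How it is judged:
On the way, in this order (a step that is already met when the one before it is completed fails the run):
1. the screw-knob is pushed down and turned clockwise until it has caught (value of joint screw_push above 0.004 m and value of joint screw_turn above 0.7 rad), for 0.2 s.
2. the fastener's wing is turned in line with the index ribs (value of joint fastener between -0.2 and 0.2 rad), for 0.2 s.
3. the panel is pressed flush (all of step 2 and value of joint panel below 0.015 rad), for 0.2 s.
At the end, for the whole second after the job is handed in: screw-knob let go and staying at least 4 mm down and at least 0.7 rad turned; fastener within 0.2 rad of aligned; panel flush (under 0.015 rad open, 3.5 mm at its free edge) and the robot still pressing on it with more than 4 N (all of step 1 and all of step 3 and contact force between the fingers and screw_turn below 0.1 N and contact force between any of the fingers, the arm and panel above 4 N); the arm keeps its last pose, push and grip.
It fails at once if the washer, hammer, brush, can or stud is moved more than 30 mm (distance of any of washer, chip_hammer, wire_brush, spray_can, stud from where it was at the start of the episode above 0.03 m).
It also fails if it takes over 54 s, if anything falls off the work surface, if the arm or the gripper's body presses on something with over 40 N, if the wrist force passes 120 N, or if a joint passes its speed limit or range.

## Working session

There is one attempt and no reset: what is moved stays moved. The work goes in short steps, Python scripts to look and compute and a tool call to move; the robot and the scene stay as the last step left them, time stands still between calls to the robot, and variables do not carry over. Pictures are saved under pics/ and viewed, at most 10 in all, crops included, and the job is handed in when it is done.

Besides the shell and the picture viewer there is one more tool, called as a command line: name --argument value ..., lists and objects as JSON in quotes. carry_out: Moves the arm, as the interface text tells. Its arguments: {"type":"object","properties":{"targets":{"type":"array","items":{"type":"object","properties":{"hand":{"type":"number"},"x":{"type":"number"},"y":{"type":"number"},"z":{"type":"number"},"ax":{"type":"number"},"ay":{"type":"number"},"az":{"type":"number"}}}},"newtons":{"type":"number"}},"required":["targets"]}

```bash
ls; mkdir -p pics; python3 - <<'E'
from plant import *
import cv2,numpy as np
s=read_state();print(s)
for n in("top","side"):
    p,d=read_camera(n);c=camera_params(n);print(n,c)
    cv2.imwrite(f"pics/{n}0.png",p);np.savez(f"{n}0.npz",p=p,d=d,**{k:np.array(v) for k,v in c.items()})
E
```

```text
pics
{'t': 0.0, 'q': array([-1.20142247e+00,  1.31180861e-01,  1.48925622e+00,  2.58851352e-05,
        1.52296504e+00, -8.54022162e-02]), 'dq': array([-0.00048215,  0.00076735, -0.0010621 , -0.0002568 ,  0.00100889,
       -0.000951  ]), 'joint_torque': array([ 7.06952087e-04, -5.59831953e+01, -4.91772723e+01,  7.69860414e-02,
        3.54325015e-02, -1.78552218e-04]), 'tool_pos': array([ 0.26350223, -0.53880325,  0.40368802]), 'orientation': array([-3.05897519e+00, -7.07813880e-01,  3.61801071e-04]), 'force': array([0.7275662 , 0.69988016, 0.32043945]), 'wrist_torque': array([ 0.01325697, -0.02557045,  0.0159624 ]), 'gripper_force': 0.0, 'opening': 0.0927463274797233}
top {'fx': 570.3362429748366, 'fy': 570.3362429748366, 'cx': 317.72931685632346, 'cy': 236.55250358423731, 'position': array([0.3481454 , 0.00667463, 1.32547552]), 'rotation': array([ 0.15904508, -0.15120169, -1.5774212 ])}
side {'fx': 479.8460449939701, 'fy': 479.8460449939701, 'cx': 324.54835646332896, 'cy': 246.566814827961, 'position': array([0.11080273, 0.77432047, 0.653793  ]), 'rotation': array([ 0.35959493, -1.31210922, -2.29789371])}
```

View pics/top0.png

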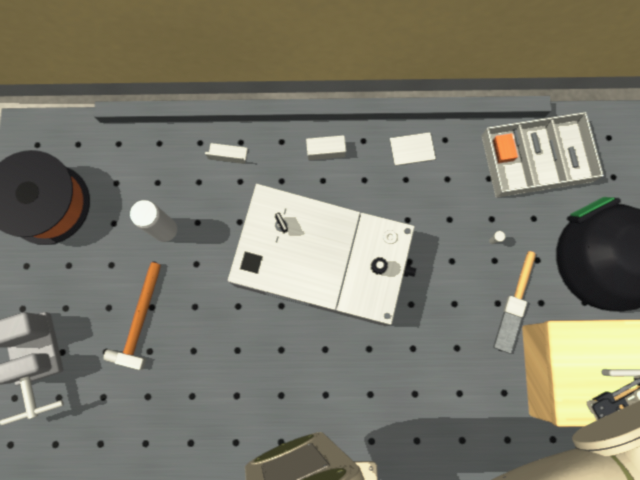

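View pics/side0.png

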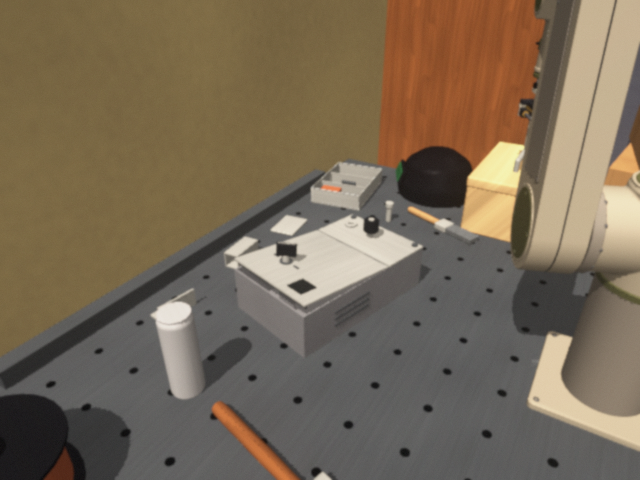

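The top view shows the box with corners near (257,184), (413,224), (391,325) and (229,283). The knob is at (380,266), the washer at (390,238), the wing at (281,222) and the pad at (252,263). The side view confirms the panel is raised.

```bash
cat > h.py <<'E'
import numpy as np,cv2
from scipy.spatial.transform import Rotation as R
def cloud(d,c):
    v,u=np.mgrid[:d.shape[0],:d.shape[1]]
    P=np.dstack([(u-c['cx'])/c['fx']*d,-(v-c['cy'])/c['fy']*d,-d])
    return P@R.from_rotvec(c['rotation']).as_matrix().T+c['position']
def ray(u,v,c,z):
    r=R.from_rotvec(c['rotation']).apply([(u-c['cx'])/c['fx'],-(v-c['cy'])/c['fy'],-1])
    return c['position']+r*(z-c['position'][2])/r[2]
E
python3 - <<'E'
from h import *
f=np.load('top0.npz');c=f;p=f['p'];d=f['d'];W=cloud(d,c)
roi=np.zeros(d.shape,bool);roi[170:340,215:425]=1
z=W[...,2]
m=roi&(z>.08)&(z<.135)&(d>0)
print(m.sum(),'table z',np.median(z[350:400,200:260]))
m=cv2.morphologyEx(m.astype(np.uint8),cv2.MORPH_OPEN,np.ones((3,3)))>0
cs,_=cv2.findContours(m.astype(np.uint8),cv2.RETR_EXTERNAL,cv2.CHAIN_APPROX_NONE)
k=max(cs,key=cv2.contourArea)[:,0]
r=cv2.minAreaRect((W[k[:,1],k[:,0],:2]*1000).astype(np.float32));print(r,cv2.boxPoints(r))
g=p.max(2)
dark=roi&(g<70)&cv2.erode(cv2.fillPoly(np.zeros(d.shape,np.uint8),[k],1),np.ones((9,9))).astype(bool)
n,l,st,ce=cv2.connectedComponentsWithStats(dark.astype(np.uint8))
for i in range(1,n):
    if st[i,4]>15: print(st[i],ce[i],np.median(W[l==i],0),np.percentile(z[l==i],[5,95]), ray(*ce[i],c,.12))
for u,v in [(413,224),(391,325),(229,283),(257,184)]:print(ray(u,v,c,.104),ray(u,v,c,.124))
cv2.imwrite('pics/topcrop.png',cv2.resize(p[175:335,220:425],None,fx=3.8,fy=3.7,interpolation=cv2.INTER_CUBIC))
E
```

```text
16479 table z 0.0005567030821782559
((555.6885375976562, 4.078887939453125), (359.5006408691406, 221.35939025878906), 74.61968994140625) [[ 401.2984  -139.87897]
 [ 614.73016 -198.58896]
 [ 710.0787   148.03674]
 [ 496.6469   206.74673]]
[276 216  11  16  27] [280.88888889 225.66666667] [0.60256942 0.08791454 0.15906564] [0.14949855 0.16490219] [0.61412845 0.09075061 0.12      ]
[242 253  19  19 260] [250.86538462 262.23846154] [0.53413531 0.15406133 0.12548517] [0.12087474 0.12938505] [0.53492115 0.15487319 0.12      ]
[372 258  15  16 116] [378.68103448 266.22413793] [ 0.51675849 -0.11429775  0.15036689] [0.14612946 0.15398868] [ 0.52290458 -0.11789068  0.12      ]
[ 0.61763962 -0.19773544  0.104     ] [ 0.61322701 -0.1943885   0.124     ]
[ 0.3993713  -0.14151439  0.104     ] [ 0.39853255 -0.13908799  0.124     ]
[0.49284414 0.20339451 0.104     ] [0.49047489 0.20017349 0.124     ]
[0.71332619 0.14517237 0.104     ] [0.70734686 0.14290466 0.124     ]
```

View pics/topcrop.png

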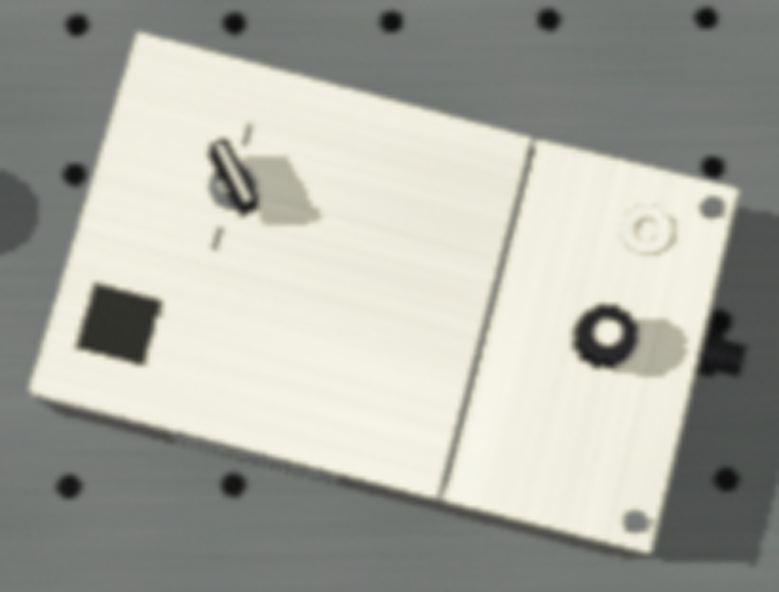

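The crop confirms the blade at crop (217,145)–(250,210), with the ribs at (248,130) and (217,240), so the fastener is at about 0.73 rad. The knob is at (607,333), the washer at (648,230) and the pad at (119,323).

```bash
cat >> h.py <<'E'
def Rt(yaw,n=(0,0,1)):
    "tool pointing along -n, tool y at world yaw (deg)"
    n=np.array(n)/np.linalg.norm(n); y=np.array([np.cos(np.radians(yaw)),np.sin(np.radians(yaw)),0]); y-=n*(y@n); y/=np.linalg.norm(y)
    return np.column_stack([np.cross(y,-n),y,-n])
def plan(grasp,yaw,n=(0,0,1),L=.167):
    from plant import read_state
    s=read_state();R0=R.from_rotvec(s['orientation']).as_matrix();T=Rt(yaw,n)
    t=np.array(grasp)-T[:,2]*L
    print('t %.2f'%s['t'],'shift',(R0.T@(t-s['tool_pos'])).round(4),'rot',R.from_matrix(R0.T@T).as_rotvec().round(3))
ca=np.radians(-15.0)
def case(x,y,z,o=(.5557,.0041)):
    return np.array([o[0]+x*np.cos(ca)-y*np.sin(ca),o[1]+x*np.sin(ca)+y*np.cos(ca),z])
E
python3 - <<'E'
from h import *
f=np.load('top0.npz');W=cloud(f['d'],f)
q=W[(W[...,0]>.2)&(W[...,0]<.6)&(W[...,1]<-.2)&(W[...,1]>-.52)&(f['d']>0)]
print('maxz right',np.percentile(q[:,2],[90,99,100]))
print(case(0,-.125,0),case(.035,.102,0),case(-.06,.142,0))
plan((.515,-.1165,.235),-12)
E
```

```text
maxz right [0.63172978 0.66058808 0.66841916]
[ 0.52334762 -0.11664073  0.        ] [0.61590695 0.09356577 0.        ] [0.53449675 0.15679061 0.        ]
t 0.10 shift [ 0.4114 -0.2689  0.0023] rot [-0.001 -0.001 -0.907]
```

carry_out --targets '[{"hand":60,"x":0.05,"y":-0.033,"z":0,"az":-0.11},{"hand":60,"x":0.1,"y":-0.066,"z":0,"az":-0.22},{"hand":60,"x":0.15,"y":-0.1,"z":0,"az":-0.33},{"hand":60,"x":0.2,"y":-0.13,"z":0,"az":-0.45},{"hand":60,"x":0.26,"y":-0.17,"z":0,"az":-0.57},{"hand":60,"x":0.31,"y":-0.2,"z":0,"az":-0.69},{"hand":60,"x":0.36,"y":-0.235,"z":0,"az":-0.8},{"hand":60,"x":0.411,"y":-0.269,"z":0.002,"az":-0.907}]' --newtons 40

```text
schema error: expected keys hand, x, y, z, ax, ay, az
```

carry_out --targets '[{"hand":60,"z":0}]'

```text
schema error: expected keys hand, x, y, z, ax, ay, az
```

```bash
python3 - <<'E'
from h import *
from plant import *
s=read_state();c=camera_params('wrist');p,d=read_camera('wrist');print(s['t'],s['tool_pos'],s['opening'],c)
cv2.imwrite('pics/w1.png',p);np.savez('w1.npz',p=p,d=d,**c)
plan((.515,-.1165,.235),-12)
E
```

```text
0.1 [ 0.26351486 -0.53881169  0.40377993] 0.09268855555356409 {'fx': 351.51605657638123, 'fy': 351.51605657638123, 'cx': 322.57357874382103, 'cy': 233.3416496441952, 'position': array([ 0.32476694, -0.50899406,  0.38485294]), 'rotation': array([-0.21903333,  0.13993231, -1.10975521])}
t 0.15 shift [ 0.4114 -0.2689  0.0024] rot [-0.001 -0.001 -0.907]
```

View pics/w1.png

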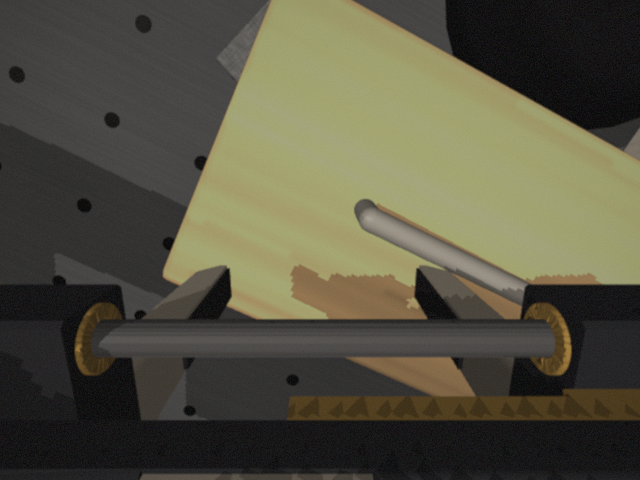

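The wrist view still shows the start scene, because the call was refused: every row needs all the keys. The finger bar hides the spot under the gripper, so I'll stop short of the knob, which lies ahead in tool x.

carry_out --targets '[{"hand":60,"x":0.04,"y":-0.036,"z":-0.015,"ax":0,"ay":0,"az":-0.13},{"hand":60,"x":0.08,"y":-0.075,"z":-0.03,"ax":0,"ay":0,"az":-0.26},{"hand":60,"x":0.13,"y":-0.11,"z":-0.03,"ax":0,"ay":0,"az":-0.39},{"hand":60,"x":0.18,"y":-0.15,"z":-0.02,"ax":0,"ay":0,"az":-0.52},{"hand":60,"x":0.23,"y":-0.19,"z":-0.01,"ax":0,"ay":0,"az":-0.65},{"hand":60,"x":0.28,"y":-0.225,"z":0,"ax":0,"ay":0,"az":-0.78},{"hand":60,"x":0.33,"y":-0.26,"z":0,"ax":0,"ay":0,"az":-0.907},{"hand":60,"x":0.353,"y":-0.277,"z":0,"ax":0,"ay":0,"az":-0.907}]' --newtons 40

```text
t: 1.15
tool_pos: [0.4598, -0.1323, 0.4043]
orientation: [-2.436, -1.983, -0.0]
force: [-0.2, -0.2, -0.0]
opening: 0.0558
gripper_force: 0.0
```

carry_out --targets '[{"hand":60,"x":0,"y":0,"z":0,"ax":0,"ay":0,"az":0},{"hand":60,"x":0,"y":0,"z":0,"ax":0,"ay":0,"az":0}]'

```text
t: 1.4
tool_pos: [0.4588, -0.1355, 0.4046]
orientation: [-2.441, -1.978, 0.001]
force: [-0.4, -1.0, -0.0]
opening: 0.0557
gripper_force: 0.0
```

```bash
python3 - <<'E'
from h import *
from plant import *
s=read_state();c=camera_params('wrist');p,d=read_camera('wrist');print(s['t'],s['tool_pos'],s['opening'],np.abs(s['dq']).max())
cv2.imwrite('pics/w2.png',p);np.savez('w2.npz',p=p,d=d,**c)
plan((.520,-.1165,.235),-12)
E
```

```text
1.4 [ 0.45879956 -0.1354663   0.40455873] 0.055696204354743706 0.02283591011159072
t 1.45 shift [0.0317 0.0559 0.0025] rot [-0.  0. -0.]
```

View pics/w2.png

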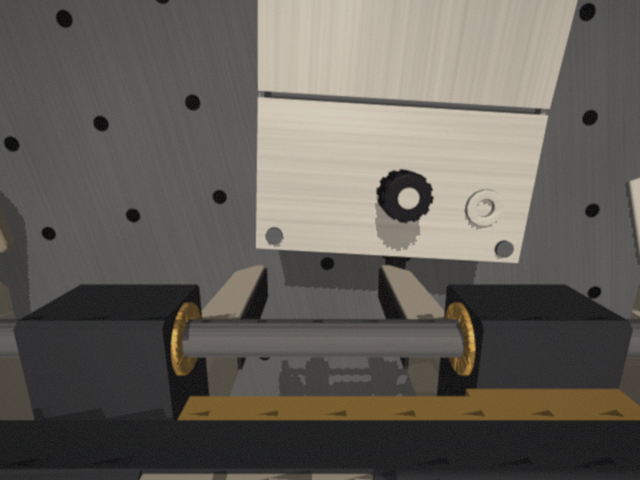

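The wrist view shows the knob's white cap at (409,197), the washer at (485,208) and the strip corners at (256,248) and (519,263).

```bash
python3 - <<'E'
from h import *
c=np.load('w2.npz');p=c['p'];W=cloud(c['d'],c)
roi=np.zeros(p.shape[:2],bool);roi[160:232,370:440]=1
t=roi&(W[...,2]>.135);v,u=np.nonzero(t);print('knob cloud',t.sum(),W[t].min(0),W[t].max(0),W[t].mean(0))
m=(t&(p.min(2)>110));v,u=np.nonzero(m);print('cap',u.mean(),v.mean(),m.sum(),W[m].mean(0),ray(u.mean(),v.mean(),c,.15))
print('corners',[ray(*q,c,.104)[:2].round(4) for q in((256,248),(519,263),(547,113),(259,96))])
print('washer',ray(485,207,c,.107))
plan((*ray(u.mean(),v.mean(),c,.15)[:2],.235),-12)
E
```

```text
knob cloud 2207 [ 0.47358857 -0.13256253  0.13506217] [ 0.53958253 -0.06943854  0.38555875] [ 0.52034343 -0.11294854  0.15285691]
cap 408.7739361702128 197.7127659574468 376 [ 0.52087421 -0.1132642   0.15937874] [ 0.5229307  -0.11511961  0.15      ]
corners [array([ 0.4015, -0.1395]), array([ 0.6152, -0.1981]), array([ 0.6449, -0.0817]), array([ 0.4338, -0.0245])]
washer [ 0.59057367 -0.14352166  0.107     ]
t 1.45 shift [0.0337 0.0585 0.0025] rot [-0.  0. -0.]
```

carry_out --targets '[{"hand":60,"x":0.02,"y":0.035,"z":0.015,"ax":0,"ay":0,"az":0},{"hand":60,"x":0.034,"y":0.0585,"z":0.04,"ax":0,"ay":0,"az":0},{"hand":60,"x":0.034,"y":0.0585,"z":0.055,"ax":0,"ay":0,"az":0},{"hand":60,"x":0.034,"y":0.0585,"z":0.075,"ax":0,"ay":0,"az":0},{"hand":60,"x":0.034,"y":0.0585,"z":0.099,"ax":0,"ay":0,"az":0},{"hand":60,"x":0.034,"y":0.0585,"z":0.099,"ax":0,"ay":0,"az":0},{"hand":20,"x":0.034,"y":0.0585,"z":0.099,"ax":0,"ay":0,"az":0},{"hand":20,"x":0.034,"y":0.0585,"z":0.099,"ax":0,"ay":0,"az":0}]' --newtons 40

```text
t: 2.45
tool_pos: [0.5236, -0.1143, 0.3072]
orientation: [2.44, 1.976, 0.002]
force: [0.9, -0.2, 0.4]
opening: 0.0404
gripper_force: 0.0
```

carry_out --targets '[{"hand":20,"x":0,"y":0,"z":0,"ax":0,"ay":0,"az":0},{"hand":20,"x":0,"y":0,"z":0,"ax":0,"ay":0,"az":0}]'

```text
t: 2.7
tool_pos: [0.5226, -0.1139, 0.306]
orientation: [-2.44, -1.977, 0.003]
force: [-7.7, 0.6, 3.9]
opening: 0.0328
gripper_force: 40.0
```

Gripped at 33 mm. Now I'll push down.

carry_out --targets '[{"hand":20,"x":0,"y":-0.001,"z":0.004,"ax":0,"ay":0,"az":0},{"hand":20,"x":0,"y":-0.001,"z":0.008,"ax":0,"ay":0,"az":0},{"hand":20,"x":0,"y":-0.001,"z":0.01,"ax":0,"ay":0,"az":0},{"hand":20,"x":0,"y":-0.001,"z":0.01,"ax":0,"ay":0,"az":0}]'

```text
t: 3.2
tool_pos: [0.5222, -0.1138, 0.2981]
orientation: [2.441, 1.978, -0.001]
force: [-9.7, 1.4, 16.3]
opening: 0.0323
gripper_force: 40.0
```

carry_out --targets '[{"hand":20,"x":0,"y":-0.001,"z":0.001,"ax":0,"ay":0,"az":0},{"hand":20,"x":0,"y":-0.001,"z":0.001,"ax":0,"ay":0,"az":0.15},{"hand":20,"x":0,"y":-0.001,"z":0.001,"ax":0,"ay":0,"az":0.3},{"hand":20,"x":0,"y":-0.001,"z":0.001,"ax":0,"ay":0,"az":0.45},{"hand":20,"x":0,"y":-0.001,"z":0.001,"ax":0,"ay":0,"az":0.6}]'

```text
t: 3.82
tool_pos: [0.5221, -0.114, 0.2981]
orientation: [2.916, 1.16, 0.004]
force: [-5.7, 0.7, 15.7]
opening: 0.0323
gripper_force: 40.0
```

carry_out --targets '[{"hand":20,"x":0,"y":0,"z":0,"ax":0,"ay":0,"az":0.15},{"hand":20,"x":0,"y":0,"z":0,"ax":0,"ay":0,"az":0.3},{"hand":20,"x":0,"y":0,"z":0,"ax":0,"ay":0,"az":0.45},{"hand":20,"x":0,"y":0,"z":0,"ax":0,"ay":0,"az":0.6},{"hand":20,"x":0,"y":0,"z":0,"ax":0,"ay":0,"az":0.7},{"hand":20,"x":0,"y":0,"z":0,"ax":0,"ay":0,"az":0.75},{"hand":20,"x":0,"y":0,"z":0,"ax":0,"ay":0,"az":0.75}]'

```text
t: 4.7
tool_pos: [0.5223, -0.1146, 0.2981]
orientation: [3.138, 0.017, 0.007]
force: [-5.6, -3.8, 14.2]
opening: 0.0326
gripper_force: 40.0
```

```bash
python3 - <<'E'
from h import *
from plant import *
s=read_state();print(s['wrist_torque'],s['force'],s['q'])
y=R.from_rotvec(s['orientation']).as_matrix()[:,1];print('yaw',np.degrees(np.arctan2(y[1],y[0])))
E
```

```text
[-0.81688452  0.90485751  0.03384675] [-5.64649646 -3.78457823 14.2092838 ] [-0.31127502  0.02905394  1.7935562  -0.00206856  1.31396525  1.24913585]
yaw -89.37555056314515
```

carry_out --targets '[{"hand":20,"x":0,"y":0,"z":0,"ax":0,"ay":0,"az":0.1},{"hand":20,"x":0,"y":0,"z":0,"ax":0,"ay":0,"az":0.15},{"hand":20,"x":0,"y":0,"z":0,"ax":0,"ay":0,"az":0.15}]'

```text
t: 5.08
tool_pos: [0.5229, -0.1147, 0.2983]
orientation: [3.13, -0.216, 0.011]
force: [1.1, -5.8, 9.5]
opening: 0.0324
gripper_force: 40.0
```

```bash
python3 - <<'E'
from h import *
from plant import *
s=read_state();print(s['wrist_torque'],s['force'],s['q'][5])
y=R.from_rotvec(s['orientation']).as_matrix()[:,1];print('yaw',np.degrees(np.arctan2(y[1],y[0])))
E
```

```text
[-0.98472551 -0.14841446  0.90759672] [ 1.06761702 -5.80254608  9.54675693] 1.3981782056653662
yaw -97.90227053685774
```

The torque shows it has reached the stop. I'll release, rise, and move to a spot where I can see the wing.

carry_out --targets '[{"hand":60,"x":0,"y":0,"z":0,"ax":0,"ay":0,"az":0},{"hand":60,"x":0,"y":0,"z":0,"ax":0,"ay":0,"az":0},{"hand":60,"x":0,"y":0,"z":0,"ax":0,"ay":0,"az":0},{"hand":60,"x":0,"y":0,"z":-0.03,"ax":0,"ay":0,"az":0},{"hand":60,"x":0,"y":0,"z":-0.07,"ax":0,"ay":0,"az":0},{"hand":60,"x":0,"y":0,"z":-0.11,"ax":0,"ay":0,"az":0},{"hand":60,"x":0,"y":0,"z":-0.13,"ax":0,"ay":0,"az":0}]'

```text
t: 5.95
tool_pos: [0.5216, -0.1136, 0.427]
orientation: [3.133, -0.217, 0.004]
force: [-0.1, -1.1, 0.5]
opening: 0.0559
gripper_force: 0.0
```

```bash
python3 - <<'E'
from h import *
plan((.535,.054,.26),-64)
E
```

```text
t 5.95 shift [-0.0098 -0.1678 -0.    ] rot [ 0.001 -0.003 -0.592]
```

carry_out --targets '[{"hand":60,"x":-0.003,"y":-0.05,"z":0,"ax":0,"ay":0,"az":-0.17},{"hand":60,"x":-0.007,"y":-0.11,"z":0,"ax":0,"ay":0,"az":-0.34},{"hand":60,"x":-0.01,"y":-0.168,"z":0,"ax":0,"ay":0,"az":-0.5},{"hand":60,"x":-0.01,"y":-0.168,"z":0,"ax":0,"ay":0,"az":-0.59},{"hand":60,"x":-0.01,"y":-0.168,"z":0,"ax":0,"ay":0,"az":-0.59},{"hand":60,"x":-0.01,"y":-0.168,"z":0,"ax":0,"ay":0,"az":-0.59}]'

```text
t: 6.7
tool_pos: [0.5345, 0.0537, 0.4241]
orientation: [-3.063, -0.699, 0.002]
force: [-0.2, -0.1, 0.4]
opening: 0.0557
gripper_force: 0.0
```

```bash
python3 - <<'E'
from h import *
from plant import *
s=read_state();c=camera_params('wrist');p,d=read_camera('wrist');print(s['t'],s['tool_pos'],np.abs(s['dq']).max())
cv2.imwrite('pics/w3.png',p);np.savez('w3.npz',p=p,d=d,**c)
p,d=read_camera('top');c=camera_params('top');np.savez('top1.npz',p=p,d=d,**c)
W=cloud(d,c)
for f in ('top0.npz','top1.npz'):
    g=np.load(f);W=cloud(g['d'],g);print(np.median(W[262:270,376:383,2]),np.median(W[300:310,350:370,2]))
E
```

```text
6.7 [0.53453523 0.05369637 0.42407087] 0.009522526750893486
0.15166019426427202 0.10446205895999316
0.1460039136158252 0.10456898048887686
```

View pics/w3.png

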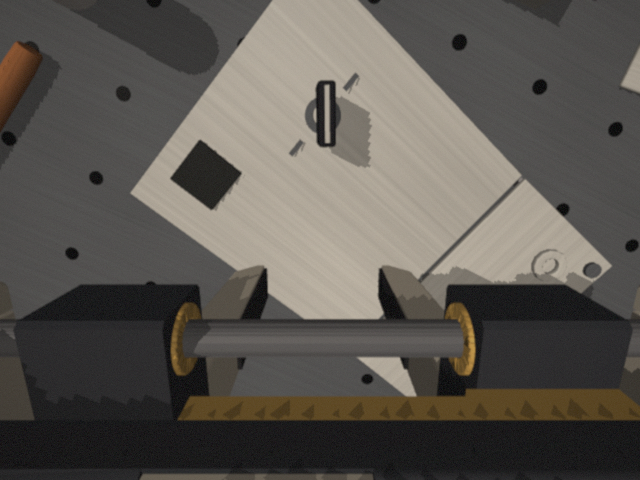

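The wrist view shows the wing's slot from (327,85) to (326,143), with the ribs at (351,81) and (298,148) and the pad at (206,174). The knob's depth reading is 5.7 mm lower, so it has caught.

```bash
python3 - <<'E'
from h import *
c=np.load('w3.npz');p=c['p'];W=cloud(c['d'],c)
roi=np.zeros(p.shape[:2],bool);roi[84:145,320:334]=1
m=(roi&(p.min(2)>100)).astype(np.uint8);n,l,st,ce=cv2.connectedComponentsWithStats(m)
i=1+st[1:,4].argmax();v,u=np.nonzero(l==i);print(st[i],ce[i],'z',np.median(W[l==i],0))
e=[ray(np.median(u[v<v.min()+5]),v.min(),c,.16),ray(np.median(u[v>v.max()-5]),v.max(),c,.16)]
dv=e[0]-e[1];print('ends',e,'blade deg',np.degrees(np.arctan2(dv[1],dv[0])),np.linalg.norm(dv))
rb=ray(351,81,c,.12)-ray(298,148,c,.12);print('ribs deg',np.degrees(np.arctan2(rb[1],rb[0])),'ribmid',(ray(351,81,c,.12)+ray(298,148,c,.12))/2)
by=np.array([.264,.964,0]);nn=np.array([0,0,1])-.09*by
top=(e[0]+e[1])/2;g=top-.010*nn;print('model axis top',case(.035,.102-.005,.16));print('grip',g)
yaw=np.degrees(np.arctan2(dv[1],dv[0]))-90
plan(g+nn*.06,yaw,nn);plan(g,yaw,nn)
pp=ray(206,174,c,.107+.018);print('pad',pp,case(-.06,.142-.002,0))
E
```

```text
[324  85   6  58 277] [326.8700361 114.4765343] z [0.61393897 0.08897137 0.16191277]
ends [array([0.6304718 , 0.09764989, 0.16      ]), array([0.59851093, 0.08140843, 0.16      ])] blade deg 26.938182880385867 0.03585082960760987
ribs deg -14.010593768290713 ribmid [0.61585187 0.09199344 0.12      ]
model axis top [0.61461285 0.08873614 0.16      ]
grip [0.61472896 0.09039676 0.15      ]
t 6.80 shift [0.0749 0.0169 0.048 ] rot [ 0.067  0.06  -0.023]
t 6.80 shift [0.0785 0.0128 0.108 ] rot [ 0.067  0.06  -0.023]
pad [0.53550414 0.15644414 0.125     ] [0.53397912 0.15485876 0.        ]
```

carry_out --targets '[{"hand":45,"x":0.04,"y":0.009,"z":0.02,"ax":0.035,"ay":0.03,"az":-0.012},{"hand":45,"x":0.075,"y":0.017,"z":0.045,"ax":0.067,"ay":0.06,"az":-0.023},{"hand":45,"x":0.075,"y":0.017,"z":0.05,"ax":0.067,"ay":0.06,"az":-0.023},{"hand":45,"x":0.077,"y":0.015,"z":0.08,"ax":0.067,"ay":0.06,"az":-0.023},{"hand":45,"x":0.0785,"y":0.013,"z":0.107,"ax":0.067,"ay":0.06,"az":-0.023},{"hand":45,"x":0.0785,"y":0.013,"z":0.107,"ax":0.067,"ay":0.06,"az":-0.023},{"hand":45,"x":0.0785,"y":0.013,"z":0.107,"ax":0.067,"ay":0.06,"az":-0.023}]'

```text
t: 7.68
tool_pos: [0.611, 0.0764, 0.3196]
orientation: [-2.977, -0.719, -0.069]
force: [-0.5, 0.2, -0.8]
opening: 0.0419
gripper_force: 0.0
```

carry_out --targets '[{"hand":5,"x":0,"y":0,"z":0,"ax":0,"ay":0,"az":0},{"hand":5,"x":0,"y":0,"z":0,"ax":0,"ay":0,"az":0},{"hand":5,"x":0,"y":0,"z":0,"ax":0,"ay":0,"az":0},{"hand":5,"x":0,"y":0,"z":0,"ax":0,"ay":0,"az":0}]'

```text
t: 8.18
tool_pos: [0.6113, 0.0763, 0.3183]
orientation: [-2.978, -0.72, -0.069]
force: [4.3, -8.6, 2.0]
opening: 0.0115
gripper_force: 51.1
```

```bash
python3 - <<'E'
from h import *
from plant import *
s=read_state();M=R.from_rotvec(s['orientation']).as_matrix();y=M[:,1];print(s['force'],s['wrist_torque'],s['opening'],s['q'][5],'grasp',s['tool_pos']+.167*M[:,2],'yaw',np.degrees(np.arctan2(y[1],y[0])))
E
```

```text
[ 4.2822973  -8.56703945  1.95752033] [-1.89295781 -0.77998085 -0.08663669] 0.011540231973540014 1.092117705059121 grasp [0.61547517 0.09065337 0.15201141] yaw -62.694311768404766
```

carry_out --targets '[{"hand":5,"x":0,"y":0,"z":0,"ax":0,"ay":0,"az":0.15},{"hand":5,"x":0,"y":0,"z":0,"ax":0,"ay":0,"az":0.3},{"hand":5,"x":0,"y":0,"z":0,"ax":0,"ay":0,"az":0.45},{"hand":5,"x":0,"y":0,"z":0,"ax":0,"ay":0,"az":0.6},{"hand":5,"x":0,"y":0,"z":0,"ax":0,"ay":0,"az":0.75},{"hand":5,"x":0,"y":0,"z":0,"ax":0,"ay":0,"az":0.76},{"hand":5,"x":0,"y":0,"z":0,"ax":0,"ay":0,"az":0.76},{"hand":5,"x":0,"y":0,"z":0,"ax":0,"ay":0,"az":0.76}]'

```text
t: 9.18
tool_pos: [0.6114, 0.0755, 0.3181]
orientation: [-3.023, 0.436, -0.02]
force: [2.8, -7.4, -0.0]
opening: 0.0119
gripper_force: 70.7
```

```bash
python3 - <<'E'
from h import *
from plant import *
s=read_state();M=R.from_rotvec(s['orientation']).as_matrix();y=M[:,1];print(s['force'],s['wrist_torque'],s['opening'],s['q'][5],'grasp',s['tool_pos']+.167*M[:,2],'yaw',np.degrees(np.arctan2(y[1],y[0])))
E
```

```text
[ 2.75610476 -7.44608921 -0.04282629] [-1.27402577 -0.29850035 -0.10441049] 0.011853091571758087 1.8521567888387784 grasp [0.61557339 0.08952733 0.15179077] yaw -106.39476389392368
```

The fastener should now be aligned. I'll release, rise and look.

carry_out --targets '[{"hand":45,"x":0,"y":0,"z":0,"ax":0,"ay":0,"az":0},{"hand":45,"x":0,"y":0,"z":0,"ax":0,"ay":0,"az":0},{"hand":45,"x":0,"y":0,"z":0,"ax":0,"ay":0,"az":0},{"hand":45,"x":0,"y":0,"z":-0.03,"ax":0,"ay":0,"az":0},{"hand":45,"x":0,"y":0,"z":-0.06,"ax":0,"ay":0,"az":0},{"hand":20,"x":-0.05,"y":0,"z":-0.09,"ax":0,"ay":0,"az":0},{"hand":0,"x":-0.1,"y":0,"z":-0.1,"ax":0,"ay":0,"az":0},{"hand":0,"x":-0.1,"y":0,"z":-0.1,"ax":0,"ay":0,"az":0}]'

```text
t: 10.18
tool_pos: [0.5103, 0.0972, 0.4183]
orientation: [-3.021, 0.431, -0.018]
force: [0.4, -0.1, -0.5]
opening: 0.0164
gripper_force: 0.0
```

```bash
python3 - <<'E'
from h import *
from plant import *
s=read_state();c=camera_params('wrist');p,d=read_camera('wrist');print(s['t'],s['tool_pos'],np.abs(s['dq']).max())
cv2.imwrite('pics/w4.png',p);np.savez('w4.npz',p=p,d=d,**c)
plan((.5345,.155,.165),-80,L=.186)
plan((.5345,.155,.126),-80,L=.186)
E
```

```text
10.175 [0.51029166 0.09717605 0.41826064] 0.06848869458714814
t 10.22 shift [ 0.0058 -0.0561  0.0723] rot [-0.089 -0.02  -0.458]
t 10.22 shift [ 0.0058 -0.0525  0.1111] rot [-0.089 -0.02  -0.458]
```

View pics/w4.png

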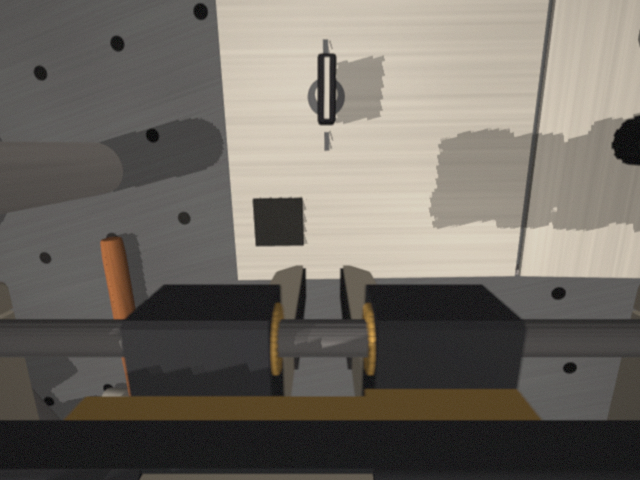

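The wing's slot lies in line with the two ribs (325,46)/(327,140), so the fastener is aligned. The pad is at (278,222). Next I'll go to the pad, keeping this yaw.

```bash
python3 - <<'E'
from h import *
c=np.load('w4.npz');print('pad',ray(278,222,c,.125))
plan((.535,.1555,.165),-106,L=.186)
plan((.535,.1555,.128),-106,L=.186)
E
```

```text
pad [0.53454443 0.15639891 0.125     ]
t 10.22 shift [ 0.0061 -0.0567  0.0723] rot [-0.09   0.001 -0.005]
t 10.22 shift [ 0.0062 -0.0533  0.1092] rot [-0.09   0.001 -0.005]
```

carry_out --targets '[{"hand":0,"x":0.006,"y":-0.03,"z":0.03,"ax":-0.05,"ay":0,"az":0},{"hand":0,"x":0.006,"y":-0.057,"z":0.06,"ax":-0.09,"ay":0,"az":0},{"hand":0,"x":0.006,"y":-0.057,"z":0.072,"ax":-0.09,"ay":0,"az":0},{"hand":0,"x":0.006,"y":-0.055,"z":0.09,"ax":-0.09,"ay":0,"az":0},{"hand":0,"x":0.006,"y":-0.053,"z":0.107,"ax":-0.09,"ay":0,"az":0},{"hand":0,"x":0.006,"y":-0.053,"z":0.107,"ax":-0.09,"ay":0,"az":0}]'

```text
t: 10.98
tool_pos: [0.5351, 0.1535, 0.3139]
orientation: [3.109, -0.448, -0.007]
force: [-0.1, 0.5, -0.8]
opening: 0.0007
gripper_force: 0.0
```

```bash
python3 - <<'E'
from h import *
plan((.535,.1555,.106),-106,L=.186)
E
```

```text
t 10.97 shift [-0.0006 -0.0019  0.0219] rot [ 0.001  0.004 -0.007]
```

carry_out --targets '[{"hand":0,"x":0,"y":-0.001,"z":0.005,"ax":0,"ay":0,"az":0},{"hand":0,"x":0,"y":-0.001,"z":0.01,"ax":0,"ay":0,"az":0},{"hand":0,"x":0,"y":-0.001,"z":0.014,"ax":0,"ay":0,"az":0},{"hand":0,"x":0,"y":-0.001,"z":0.018,"ax":0,"ay":0,"az":0},{"hand":0,"x":0,"y":-0.001,"z":0.021,"ax":0,"ay":0,"az":0},{"hand":0,"x":0,"y":-0.001,"z":0.023,"ax":0,"ay":0,"az":0},{"hand":0,"x":0,"y":-0.001,"z":0.023,"ax":0,"ay":0,"az":0}]'

```text
t: 11.85
tool_pos: [0.5367, 0.1566, 0.2946]
orientation: [-3.106, 0.445, -0.003]
force: [-0.5, 5.7, 9.6]
opening: 0.0006
gripper_force: 4.6
```

carry_out --targets '[{"hand":0,"x":0,"y":0,"z":0.002,"ax":0,"ay":0,"az":0},{"hand":0,"x":0,"y":0,"z":0.003,"ax":0,"ay":0,"az":0},{"hand":0,"x":0,"y":0,"z":0.003,"ax":0,"ay":0,"az":0},{"hand":0,"x":0,"y":0,"z":0.003,"ax":0,"ay":0,"az":0}]'

```text
t: 12.35
tool_pos: [0.5367, 0.1567, 0.293]
orientation: [-3.106, 0.445, -0.003]
force: [-4.9, 5.6, 18.9]
opening: 0.0003
gripper_force: 9.0
```

carry_out --targets '[{"hand":0,"x":0,"y":0,"z":0.001,"ax":0,"ay":0,"az":0},{"hand":0,"x":0,"y":0,"z":0.001,"ax":0,"ay":0,"az":0},{"hand":0,"x":0,"y":0,"z":0.001,"ax":0,"ay":0,"az":0},{"hand":0,"x":0,"y":0,"z":0.001,"ax":0,"ay":0,"az":0}]'

```text
t: 12.85
tool_pos: [0.5367, 0.1567, 0.2928]
orientation: [-3.106, 0.445, -0.004]
force: [-8.7, 4.5, 24.2]
opening: 0.0003
gripper_force: 11.9
```

```bash
python3 - <<'E'
from h import *
from plant import *
s=read_state();print(s['t'],s['tool_pos'],s['force'])
c=camera_params('side');p,d=read_camera('side')
cv2.imwrite('pics/s5.png',cv2.resize(p[190:350,220:440],None,fx=3.5,fy=3.5))
E
```

```text
12.85 [0.53674318 0.15670883 0.29278494] [-8.72060281  4.47467275 24.15590152]
```

View pics/s5.png

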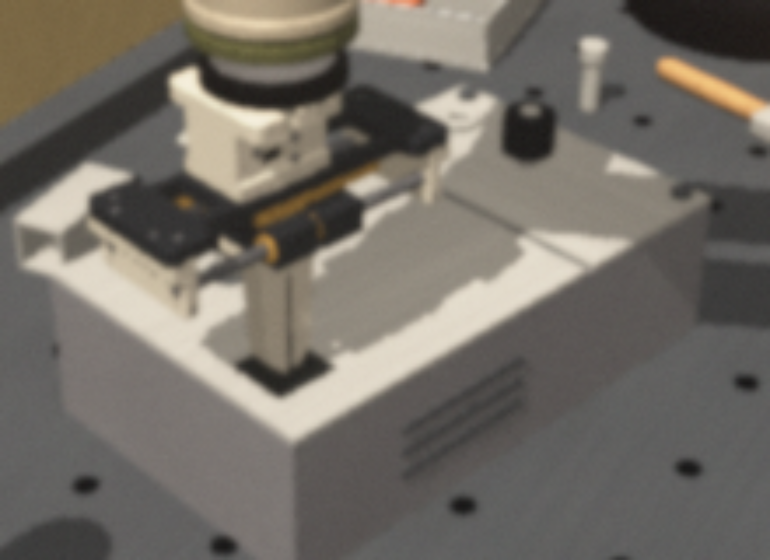

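The fingers press the pad at crop (285,370), the panel is flush with no gap, and the knob at (528,130) sits low. The extra millimetre raised the force but barely moved the tip (0.2 mm), so the panel is on its stop. I'm handing in.

```bash
python3 -c "
from plant import robot
print(robot.close_job())"
```

```text
the job is handed in; nothing more can be done
None
```

I handed the job in at about 13 s of the 54 s allowed: screw-knob caught and let go, wing in line with its ribs, and panel held flush at about 24 N; no verdict came back.

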